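# Clamp a filter cell in the cam fixture

## Robot

A 7-joint arm with a two-finger parallel gripper is mounted at the origin on the work surface. World frame = base frame: x ahead of the robot, y to its left, z up, the work surface at z = 0. Lengths are in m, angles in rad, forces in N, time in s.
With the tool pointing down it reaches from about 0.4 to 0.875 m from the base axis. Payload 19.3 kg.
Tool frame: the origin (TCP) lies on the front face of the gripper's body, between the roots of the fingers; the fingertips stand 73 mm ahead of it and the grasp point (between the pads) lies 54 mm ahead of it (ctrl.grip_depth is the distance from the TCP to the grasp point, in m); z points along the fingers, y is the direction in which the jaws open and shut (so a half turn about z gives the same grasp; the last joint's range is limited). The gripper opens to 85 mm and grips with 20 to 120 N. Pads are 22 mm wide; open, the fingers measure 114 mm over their backs; the gripper's body (76 mm by 85 mm) begins 54 mm behind the grasp point. The pads swing forward as they close: fully open they stand 13 mm farther back than shut.
Start: joints at [1.272, 0.521, -0.036, 1.599, 0.021, 1.021, -0.113], TCP at [0.142, -0.609, 0.304] pointing down, gripper open.
Joint ranges: [-2.91, 2.91], [-0.3, 2.13], [-1.5, 1.42], [0.17, 2.43], [-1.26, 4.41], [0.16, 1.93], [-2.52, 2.52]. Speed limits (rad/s): [1.89, 1.89, 2.39, 2.39, 3.01, 3.01, 3.01].

## Interface

Orientations are given as a rotation vector (axis times angle).
In Python, from workcell import ctrl, capture, nets gives the robot as it stands.
- The arm moves only by the tool move_arm, never from a script. Its argument "deltas" is a list of rows, each a list of 7 numbers: the shift along the tool's x, y, z normalised to -1 to 1, where 1 is 7.5 cm, then the turn, a rotation vector about the tool's x, y, z normalised to -1 to 1, where 1 is 0.08 rad, then the opening, from 0 (shut) to 1 (fully open). In form: [[tx, ty, tz, ax, ay, az, jaw], ...]. A call has 1 to 5 rows; each row shifts and turns the commanded pose from where the row before left it, along the tool's axes as they then stand; what a row does not reach is not made up. A row lasts 1/10 s, in which the tool goes at most 50 mm and 8.59 degrees, less where a joint would pass 70% of its speed; a pose out of reach is approached as far as the arm can. A call with a number of a shift or a turn outside -1 to 1 is refused whole. A call with a gripper value outside its range is refused whole. The fingers move at their own pace and stop on an object; "grip_force" is the grip in N (left out, the last holds). Time passes only in rows, so rows that do not move let the fingers close. It gives the time, the measured TCP pose, the force and the opening at its end, in the units of the state.
- ctrl.get_obs(): the state, without advancing time (a new reading comes with each control period).
- capture(name): name is "scene" or "side" or "wrist"; returns a dict with "image" (480x640x3 uint8, red, green, blue), "K" (3x3 intrinsics, pixels), "view" (4x4, takes a point from world to camera coordinates); the wrist camera has in their place "T_tool_cam" (4x4, takes a point from camera to tool coordinates, whose origin is the TCP and whose axes are the flange's). Camera axes: x right, y up, looking along -z (the intrinsics and any distortion apply to the point x, -y, -z); pixel columns grow to the right and rows downward; lengths in m; the calibration is good to about 2 mm. A picture is of the moment at which its call begins: read the wrist's pose just before it. There is no depth.
- ctrl.hand_in(): hands the job in, once; it reports no verdict.
Trained networks look in a picture, given as the dict that the camera call returned (one of the last four; its "shot" number tells which), for a name from the list of things; names that differ only in an ending like _2 or _b are one class to them, and where a whole thing is asked for, a point or a joint stands for the part that bears it (a point fixed in the world has none). Each returns a list of dicts, best first, with "score" (0 to 1); they miss things now and then, are a little off and sometimes report something else, mostly with a low value. They report only what shows in the picture. A call takes as long as a camera call. They do not tell look-alikes from the thing itself.
- nets.boxes_of(picture, target): "pixel" ([column, row] in pixels, amid what is visible of it).
- nets.tip_of(picture, target): "pixel" ([column, row] in pixels: a listed point, or the origin of a listed thing).
The state is a dict: "time": time; "joint_pos": joint angles; "joint_velocities": joint speeds; "joint_efforts": joint torques, N m; "eef_pos": TCP position; "orientation": TCP orientation; "contact_force": force on the tool from outside, world axes, zero at the start; "moment": the same for the moment, N m; "grip_width": finger opening in m.
Only numpy, scipy, OpenCV 4.12 (cv2) and the standard library are available. Lean on these libraries where they do the work, as an engineer would, in place of code of your own. Each camera call takes 0.05 s, during which the arm holds its last target. There are 200 camera calls.

## Task

Take the square aluminium filter cell out of the foam tray and stand it upright in the nest of the cam clamp, fully down on the nest floor. Then, with a light grip on the knob, turn the crank until the cell is clamped and the cam's roller rests in the flat dwell, so that the clamp stays tight when you let go. Never let the crank fly round on its own, and leave the other pieces where they are.

Things in the scene. Friction and masses are not known exactly. Their poses are not given: they have to be found in the camera images.
- fixture: Cam clamp, bolted down: grey base plate 130 (x) x 290 (y) x 15 mm, origin at the centre of its underside. In its frame: camshaft upright at y +75 mm; follower rod along y through a guide block (34 mm wide, top at z 66) at y -2 to -22 mm; anvil at y -98 mm; the nest lies between the jaw and the anvil.
- nest (a point): Centre of the nest floor, 30 mm above the bench, axes as the fixture's. Lips 7 mm high stand 35 mm apart along x; along y 38 mm are free between the anvil face (19 mm to -y) and the drawn-back jaw (19 mm to +y). The cell stands here with its 30 mm width along x, anywhere between them: the jaw slides it against the anvil.
- cell: The filter cell: upright aluminium block with a round amber window in both broad faces, 30 (own x) x 24 (own y, through the windows) x 45 mm high, origin at the centre of its underside, 0.06 to 0.13 kg. It starts upright on the floor of one of the tray's three pockets.
- anvil: The fixed steel stop of the clamp: block 26 x 25 x 60 mm, origin at the foot of its clamping face, which looks to the fixture's +y; axes as the fixture's. The moving jaw (dark steel pad 24 mm wide, top at z 66 mm) comes from the camshaft side, slides the cell against it, and stops while its spring is compressed: fully clamped it presses with about 20 N (14 N or more reach the anvil).
- cam_axis (a point): Point on the upright camshaft axis, 80 mm above the bench. The steel plate cam under the crank arm is pinned to its shaft differently in every run and this is not measured. Turned counterclockwise it has a low part, a steady rise, the flat dwell of about 0.28 rad, then a steeper drop. The dwell begins at a crank angle anywhere between 1.5 and 2.9 rad and has to be felt.
- crank (a joint): Crank angle, rad, counterclockwise seen from above; 0 at the end stop (no further clockwise), starts at 0 to 0.3. At 0 the arm points 0.5 rad clockwise from the fixture's +x, seen from above. On the rise the springs turn a released crank back, on the drop they drive it forward; only on the low part and in the dwell does it stay.
- knob: Black crank knob, upright cylinder 22 mm diameter, 55 mm tall, 65 mm from the camshaft axis; spins freely, so the gripper's yaw can stay fixed. Origin at its underside's centre, 80 mm above the bench (arm's top: 78). Load against turning: 1 N on the low part, 3 N on the rise, 6 to 9 N while the jaw spring is compressed, 1 N in the dwell, about -7 N on the drop; 1 to 3 N less when held still.
- tray: White foam tray fixed to the bench, 250 (x) x 100 (y) x 22 mm, with 6 mm walls and floor and two dividers of the same height: three pockets in a row along its x, centres 79 mm apart. Origin at the centre of its underside.
- lens: Bystander: black round lens mount, 38 mm diameter, 22 mm high, in a tray pocket; origin under its centre.
- weight: Bystander: brass weight with a neck, 30 mm diameter, 46 mm high, in a tray pocket; origin under its centre.
- driver: Bystander: grey-handled screwdriver, 170 mm, lying on the bench to the robot's left.
Mind the look-alikes: they are no part of the job. Leave any blue or pink look-alike of the cell alone.

How it is judged:
By the outcome, as a careful person would: the job done as asked, in the order asked, and still so for the second after the job is handed in, with the robot touching nothing.
It also fails if it takes over 72 s, if anything falls off the work surface, if the arm or the gripper's body presses on something with over 40 N, if the wrist force passes 120 N, or if a joint passes its speed limit or range.

## Working session

There is one attempt and no reset: what is moved stays moved. The work goes in short steps, Python scripts to look and compute and a tool call to move; the robot and the scene stay as the last step left them, time stands still between calls to the robot, and variables do not carry over. Pictures are saved under pics/ and viewed, about 8 in all and at most 12, crops included, and the job is handed in when it is done.

Besides the shell and the picture viewer there is one more tool, called after "Emit:" in YAML: its name, and indented under it one key for each argument. move_arm: Moves the arm, as the interface text tells. Scaled input: -1 to 1 covers 7.5 cm each way for a shift and 0.08 rad each way for a turn. Its arguments: {"type":"object","properties":{"deltas":{"type":"array","items":{"type":"array","items":{"type":"number"}}},"grip_force":{"type":"number"}},"required":["deltas"]}

```bash
mkdir -p pics
cat > h.py <<'E'
import numpy as np,cv2
from scipy.spatial.transform import Rotation as R
from workcell import ctrl,capture,nets
def cam(name):
    o=ctrl.get_obs(); p=capture(name)
    if name=="wrist":
        T=np.eye(4);T[:3,:3]=R.from_rotvec(o["orientation"]).as_matrix();T[:3,3]=o["eef_pos"]
        C=T@np.array(p["T_tool_cam"])
    else: C=np.linalg.inv(np.array(p["view"]))
    return p,C
def ray(p,C,px):
    d=np.array(p.get("dist",np.zeros(5)),float)
    u=cv2.undistortPoints(np.array([[px]],float),np.array(p["K"]),d)[0,0]
    return C[:3,3],C[:3,:3]@np.array([u[0],-u[1],-1])
def onz(p,C,px,z):
    o,d=ray(p,C,px);return o+d*(z-o[2])/d[2]
def tri(rs):
    A=0;b=0
    for o,d in rs:
        d=d/np.linalg.norm(d);M=np.eye(3)-np.outer(d,d);A=A+M;b=b+M@o
    return np.linalg.solve(A,b)
def proj(p,C,X):
    q=np.linalg.inv(C)@np.append(X,1);v=np.array(p["K"])@np.array([q[0],-q[1],-q[2]]);return v[:2]/v[2]
def save(p,n): cv2.imwrite(f"pics/{n}.png",p["image"][:,:,::-1])
E
python3 - <<'E'
from h import *
o=ctrl.get_obs();print({k:np.round(v,3).tolist() for k,v in o.items()})
ps={}
for n in("scene","side"):
    p,C=cam(n);save(p,n);ps[n]=(p,C);print(n,[k for k in p],np.round(C,3).tolist(),np.round(p["K"],1).tolist())
Z=dict(fixture=0,nest=.03,cell=.006,anvil=.03,cam_axis=.08,knob=.08,tray=0,lens=.006,weight=.006)
for t,z in Z.items():
    for n,(p,C) in ps.items():
        for r in nets.tip_of(p,t)[:3]:
            print(t,n,round(r["score"],2),np.round(r["pixel"]),np.round(onz(p,C,r["pixel"],z),3))
E
```

```text
{'time': 0.0, 'joint_pos': [1.272, 0.522, -0.036, 1.6, 0.021, 1.021, -0.113], 'joint_velocities': [-0.001, 0.001, -0.0, -0.001, -0.002, 0.002, 0.001], 'joint_efforts': [-0.0, -92.711, 1.98, -36.992, 0.018, 0.008, -0.0], 'eef_pos': [0.142, -0.608, 0.303], 'orientation': [-3.12, -0.358, 0.0], 'contact_force': [0.124, -0.288, 0.321], 'moment': [0.053, 0.0, 0.003], 'grip_width': 0.085}
scene ['image', 'K', 'view', 'shot'] [[0.674, -0.584, 0.452, 0.906], [0.739, 0.526, -0.42, -0.343], [0.008, 0.617, 0.787, 0.728], [0.0, 0.0, 0.0, 1.0]] [[461.6, 0.0, 327.1], [0.0, 461.6, 248.4], [0.0, 0.0, 1.0]]
side ['image', 'K', 'view', 'shot'] [[0.982, 0.1, -0.162, 0.314], [-0.19, 0.501, -0.844, -0.926], [-0.003, 0.86, 0.511, 0.66], [0.0, 0.0, 0.0, 1.0]] [[551.8, 0.0, 313.4], [0.0, 551.8, 243.0], [0.0, 0.0, 1.0]]
fixture scene 0.82 [349. 260.] [0.537 0.059 0.   ]
fixture scene 0.7 [192. 358.] [ 0.508 -0.282  0.   ]
nest scene 0.67 [324. 275.] [ 0.548 -0.016  0.03 ]
nest side 0.67 [341. 271.] [ 0.549 -0.005  0.03 ]
cell scene 0.97 [227. 315.] [ 0.483 -0.191  0.006]
cell scene 0.82 [163. 328.] [ 0.429 -0
[... 270 characters left out ...]
 scene 0.34 [186. 363.] [ 0.526 -0.296  0.03 ]
anvil side 0.5 [407. 376.] [ 0.581 -0.321  0.03 ]
cam_axis scene 0.72 [324. 274.] [ 0.57  -0.037  0.08 ]
cam_axis scene 0.62 [379. 207.] [0.525 0.145 0.08 ]
cam_axis side 0.91 [316. 221.] [0.522 0.123 0.08 ]
cam_axis side 0.71 [359. 387.] [ 0.486 -0.375  0.08 ]
knob scene 0.53 [397. 229.] [0.586 0.13  0.08 ]
knob side 0.78 [345. 217.] [0.59 0.13 0.08]
tray side 0.75 [336. 273.] [0.548 0.033 0.   ]
lens scene 0.74 [193. 357.] [ 0.511 -0.279  0.006]
lens scene 0.27 [381. 207.] [0.485 0.204 0.006]
lens side 0.91 [355. 378.] [ 0.506 -0.285  0.006]
weight scene 0.6 [210. 400.] [ 0.592 -0.299  0.006]
weight side 0.97 [411. 377.] [ 0.597 -0.3    0.006]
```

View pics/scene.png

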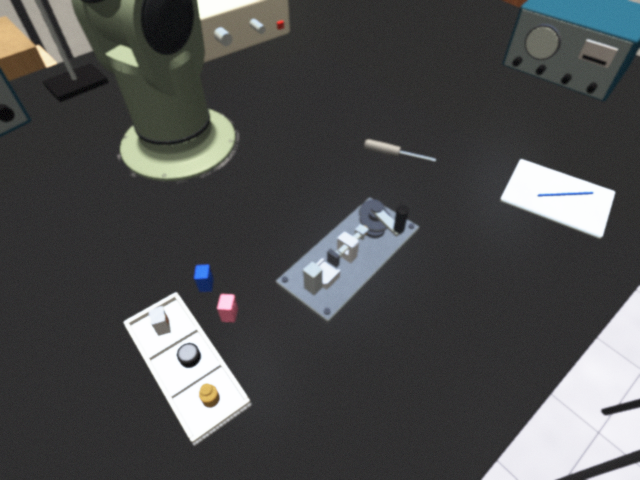

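View pics/side.png

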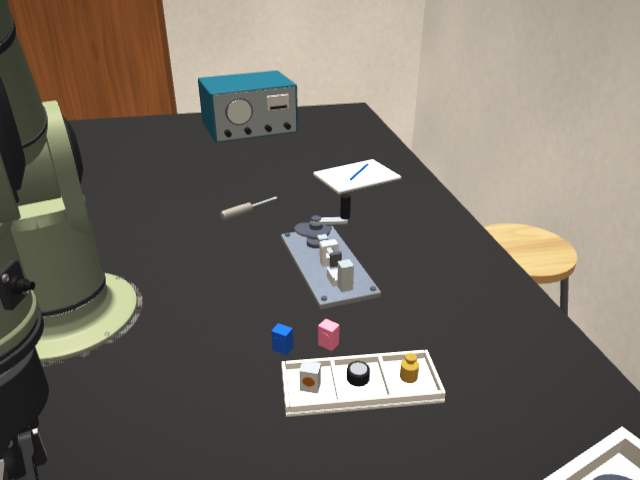

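The real cell (silver, amber window) sits in the tray's robot-side pocket at about pixel (160,322) in scene. Blue and pink ones at (204,278) and (227,308) are decoys. The fixture runs along y with the knob at (401,220).

Emit:
move_arm:
  deltas:
    - [0.467,-0.327,0,0,0,0,1]
    - [0.467,-0.327,0,0,0,0,1]
    - [0.467,-0.327,0,0,0,0,1]
    - [0.467,-0.327,0,0,0,0,1]
    - [0.467,-0.327,0,0,0,0,1]

```text
time: 1.5
eef_pos: [0.2854, -0.4482, 0.304]
orientation: [3.121, 0.358, 0.0]
contact_force: [1.1, -0.8, -0.3]
grip_width: 0.0855
```

Emit:
move_arm:
  deltas:
    - [0.467,-0.327,0,0,0,0,1]
    - [0.467,-0.327,0,0,0,0,1]
    - [0.4,-0.3,0,0,0,0,1]
    - [0.3,-0.2,0,0,0,0,1]
    - [0,0,0,0,0,0,1]

```text
time: 2.0
eef_pos: [0.3868, -0.3346, 0.3041]
orientation: [-3.12, -0.366, -0.002]
contact_force: [0.1, 0.5, -0.5]
grip_width: 0.0854
```

Run:
```python
from h import *
o=ctrl.get_obs();print(o["time"],np.round(o["eef_pos"],3),np.round(o["orientation"],3))
p,C=cam("wrist");save(p,"w1");print(np.round(p["T_tool_cam"],3).tolist(),np.round(p["K"],1).tolist())
for t,z in dict(cell=.006,lens=.006,weight=.006,tray=0).items():
    for r in nets.tip_of(p,t)[:3]:
        print(t,round(r["score"],2),np.round(r["pixel"]),np.round(onz(p,C,r["pixel"],z),3))
```

```text
2.0 [ 0.387 -0.335  0.304] [-3.12e+00 -3.66e-01 -2.00e-03]
[[0.0, 0.955, 0.296, 0.076], [1.0, 0.0, -0.001, -0.0], [-0.001, 0.296, -0.955, -0.07], [0.0, 0.0, 0.0, 1.0]] [[344.6, 0.0, 322.4], [0.0, 344.6, 238.4], [0.0, 0.0, 1.0]]
cell 0.79 [182. 166.] [ 0.394 -0.182  0.006]
cell 0.58 [200.  78.] [ 0.482 -0.189  0.006]
lens 0.93 [302.  72.] [ 0.511 -0.285  0.006]
tray 0.81 [311.  76.] [ 0.51  -0.294  0.   ]
```

View pics/w1.png

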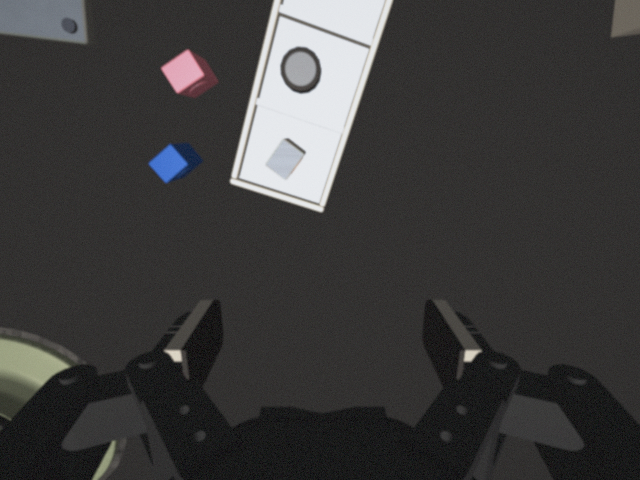

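The wrist view shows the cell at (286,158), rotated in its pocket, with the lens at (301,70). I'll crop the cell and a view of the fixture for edge angles.

Run:
```python
from h import *
im=cv2.imread("pics/w1.png")
c=cv2.resize(im[125:195,240:340],None,fx=8,fy=8,interpolation=cv2.INTER_CUBIC);cv2.imwrite("pics/c1.png",c)
```

```text
(no output)
```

View pics/c1.png

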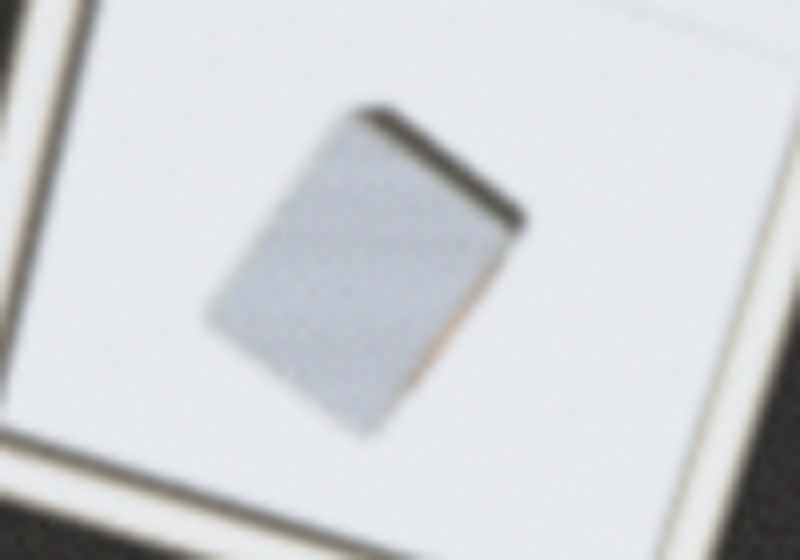

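Run:
```python
from h import *
p,C=cam("wrist")
P=np.array([onz(p,C,np.array(q)/8+[240,125],.051)[:2] for q in [(345,115),(512,232),(368,437),(208,315)]])
print(P, "c",P.mean(0)); e=[P[(i+1)%4]-P[i] for i in range(4)]
for v in e: print(np.linalg.norm(v).round(4),np.degrees(np.arctan2(v[1],v[0])).round(1))
p,C=cam("scene")
im=p["image"].astype(int)
hsv=cv2.cvtColor(p["image"],cv2.COLOR_RGB2HSV)
Q=np.array([onz(p,C,q,.015)[:2] for q in [(371,198),(419,228),(328,319),(277,280)]])
print(Q,Q.mean(0))
for i in range(4):
    v=Q[(i+1)%4]-Q[i];print(np.linalg.norm(v).round(4),np.degrees(np.arctan2(v[1],v[0])).round(1))
```

```text
[[ 0.44291933 -0.288317  ]
 [ 0.43460907 -0.30934788]
 [ 0.40808463 -0.29787142]
 [ 0.41764219 -0.27721417]] c [ 0.4258138  -0.29318762]
0.0226 -111.6
0.0289 156.6
0.0228 65.2
0.0276 -23.7
[[ 0.45720028  0.20117331]
 [ 0.58213658  0.21303858]
 [ 0.61314594 -0.06660707]
 [ 0.48864643 -0.08145529]] [0.53528231 0.06653738]
0.1255 5.4
0.2814 -83.7
0.1254 -173.2
0.2844 96.3
```

Emit:
move_arm:
  deltas:
    - [0.317,-0.208,0,0,0,0,0.6]
    - [0.317,-0.208,0.1,0,0,-1,0.6]
    - [0,0,0.15,0,0,-1,0.6]
    - [0,0,0.15,0,0,-1,0.6]
    - [0,0,0.15,0,0,-1,0.6]

```text
time: 2.85
eef_pos: [0.4233, -0.2967, 0.2622]
orientation: [3.023, 0.855, 0.0]
contact_force: [-0.4, -1.2, 0.4]
grip_width: 0.0513
```

Emit:
move_arm:
  deltas:
    - [0,0,0.15,0,0,-1,0.6]
    - [0,0,0.15,0,0,-1,0.6]
    - [0,0,0.15,0,0,-1,0.6]
    - [0,0,0.15,0,0,-1,0.6]
    - [0,0,0,0,0,-1,0.6]

```text
time: 3.35
eef_pos: [0.4227, -0.2966, 0.2164]
orientation: [-2.791, -1.438, 0.002]
contact_force: [-0.1, -0.2, -0.2]
grip_width: 0.051
```

Emit:
move_arm:
  deltas:
    - [0,0,0,0,0,-1,0.6]
    - [0,0,0,0,0,-1,0.6]
    - [0,0,0,0,0,-0.6,0.6]
    - [0,0,0,0,0,0,0.6]

```text
time: 3.75
eef_pos: [0.4231, -0.2969, 0.2176]
orientation: [-2.631, -1.717, 0.0]
contact_force: [-0.2, -0.8, 0.0]
grip_width: 0.0512
```

```bash
cat >> h.py <<'E'
def pose():
    o=ctrl.get_obs();M=R.from_rotvec(o["orientation"]).as_matrix()
    print("t",round(o["time"],2),"p",np.round(o["eef_pos"],4),"yawY",np.degrees(np.arctan2(M[1,1],M[0,1])).round(2),"z",np.round(M[:,2],3),"F",np.round(o["contact_force"],1),"w",round(float(o["grip_width"]),4),"q",np.round(o["joint_pos"],2))
    return np.array(o["eef_pos"]),M
def units(target):
    x,M=pose();d=M.T@(np.array(target)-x);print("units",np.round(d/.075,3))
E
python3 - <<'E'
from h import *
pose();p,C=cam("wrist");save(p,"w2");units([.4258,-.2932,.096])
print(proj(p,C,[.4258,-.2932,.051]))
E
```

```text
t 3.75 p [ 0.4231 -0.2969  0.2176] yawY -23.74 z [-0.  0. -1.] F [-0.2 -0.8  0. ] w 0.0512 q [ 0.77  0.49 -0.37  1.95  0.25  0.75 -0.15]
t 3.8 p [ 0.4231 -0.2968  0.2176] yawY -23.84 z [-0.  0. -1.] F [-0.1  0.9 -0.4] w 0.0511 q [ 0.77  0.49 -0.36  1.95  0.25  0.75 -0.15]
units [0.058 0.013 1.621]
[323.4725917  235.60097003]
```

View pics/w2.png

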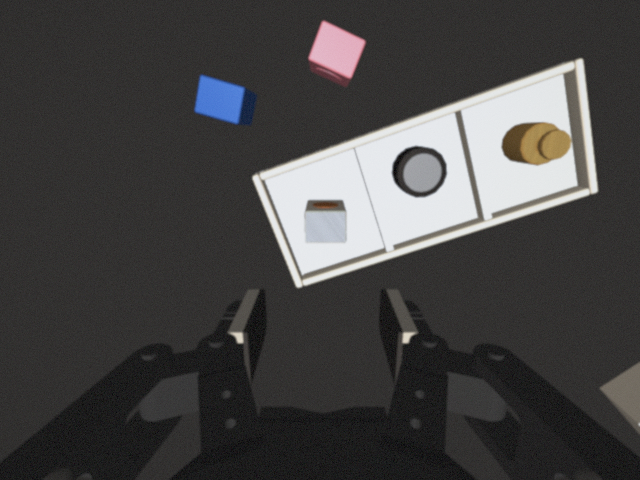

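Cell square in view, top face centred at (326,226), slightly off from my earlier estimate.

Run:
```python
from h import *
p,C=cam("wrist");
h=cv2.cvtColor(p["image"],cv2.COLOR_RGB2HSV)[195:260,295:360].astype(int)
q=onz(p,C,(326,226),.051);print(q)
for c in [(305,210),(345,210),(347,242),(305,242)]: print(np.round(onz(p,C,c,.051),4))
units([q[0],q[1],.098])
```

```text
[ 0.43039394 -0.28731624  0.051     ]
[ 0.4216 -0.2707  0.051 ]
[ 0.4473 -0.2821  0.051 ]
[ 0.4395 -0.3044  0.051 ]
[ 0.4117 -0.2921  0.051 ]
t 3.85 p [ 0.4232 -0.2967  0.2176] yawY -23.87 z [-0.  0. -1.] F [-0.5 -0.1  0. ] w 0.0516 q [ 0.77  0.49 -0.36  1.95  0.25  0.75 -0.15]
units [0.154 0.037 1.595]
```

Emit:
move_arm:
  deltas:
    - [0.14,0.035,0.4,0,0,0,0.6]
    - [0,0,0.5,0,0,0,0.6]
    - [0,0,0.4,0,0,0,0.6]
    - [0,0,0.2,0,0,0,0.6]
    - [0,0,0.1,0,0,0,0.6]
  grip_force: 40

```text
time: 4.35
eef_pos: [0.4296, -0.2875, 0.0962]
orientation: [-2.63, -1.715, 0.002]
contact_force: [-0.1, 0.2, 0.5]
grip_width: 0.0511
```

Emit:
move_arm:
  deltas:
    - [0,0,0,0,0,0,0.6]
    - [0,0,0,0,0,0,0.4]
    - [0,0,0,0,0,0,0.2]
    - [0,0,0,0,0,0,0.2]
    - [0,0,0,0,0,0,0.2]

```text
time: 4.85
eef_pos: [0.4304, -0.2881, 0.0987]
orientation: [2.63, 1.716, 0.001]
contact_force: [-1.4, 0.6, 9.0]
grip_width: 0.0288
```

Run:
```python
from h import *
pose();p,C=cam("wrist");save(p,"w3")
```

```text
t 4.85 p [ 0.4304 -0.2881  0.0987] yawY -23.75 z [ 0.001 -0.001 -1.   ] F [-1.4  0.6  9. ] w 0.0288 q [ 0.68  0.69 -0.27  2.01  0.37  0.5  -0.28]
```

View pics/w3.png

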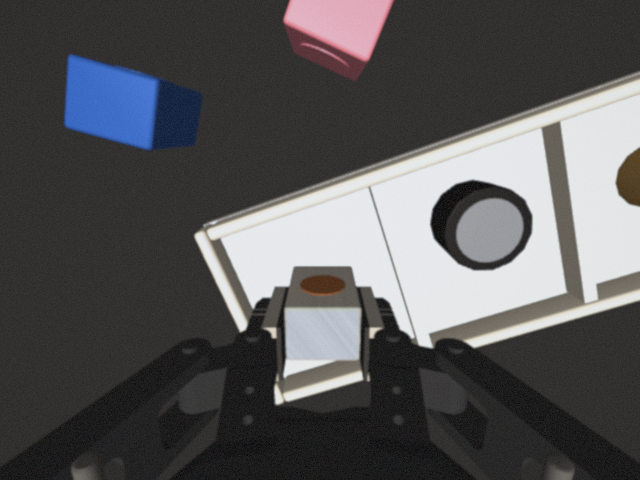

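Emit:
move_arm:
  deltas:
    - [0,0,-0.2,0,0,0,0.2]
    - [0,0,-0.4,0,0,0,0.2]
    - [0,0,-0.5,0,0,0,0.2]
    - [0,0,-0.5,0,0,0,0.2]
    - [0,0,-0.4,0,0,0,0.2]

```text
time: 5.4
eef_pos: [0.4301, -0.2879, 0.2504]
orientation: [2.629, 1.716, 0.001]
contact_force: [0.5, -0.5, -0.5]
grip_width: 0.029
```

Emit:
move_arm:
  deltas:
    - [0.3,0.04,0,0,0,0,0.2]
    - [0.6,0.09,0,0,0,0,0.2]
    - [0.6,0.09,0,0,0,0,0.2]
    - [0.6,0.09,0,0,0,0,0.2]
    - [0.6,0.09,0,0,0,0,0.2]

```text
time: 5.9
eef_pos: [0.5397, -0.113, 0.2484]
orientation: [2.63, 1.716, 0.001]
contact_force: [0.7, -0.8, -0.9]
grip_width: 0.0291
```

Emit:
move_arm:
  deltas:
    - [0.38,0.04,0,0,0,-1,0.2]
    - [0,0,0,0,0,-1,0.2]
    - [0,0,0,0,0,-1,0.2]
    - [0,0,0,0,0,-1,0.2]
    - [0,0,0,0,0,-1,0.2]

```text
time: 6.4
eef_pos: [0.5532, -0.0896, 0.2483]
orientation: [2.233, 2.209, 0.0]
contact_force: [-0.2, 0.1, -0.3]
grip_width: 0.0293
```

Emit:
move_arm:
  deltas:
    - [0,0,0,0,0,-1,0.2]
    - [0,0,0,0,0,-0.5,0.2]
    - [0,0,0,0,0,0,0.2]

```text
time: 6.7
eef_pos: [0.5532, -0.0898, 0.2482]
orientation: [2.1, 2.336, 0.0]
contact_force: [-0.4, 1.2, -0.8]
grip_width: 0.0294
```

Run:
```python
from h import *
x,M=pose();p,C=cam("wrist");save(p,"w4")
T=np.linalg.inv(C)
for t,z in dict(fixture=0,nest=.03,anvil=.015,cam_axis=.08,knob=.08).items():
    for r in nets.tip_of(p,t)[:2]:
        print(t,round(r["score"],2),np.round(r["pixel"]),np.round(onz(p,C,r["pixel"],z),3))
# cell top corners in tool frame, from w3 view
Tc=np.array(p["T_tool_cam"])
for c in [(285,307),(362,307),(360,360),(285,360)]:
    o,d=ray(p,Tc,c);s=(.0477-o[2])/d[2];print(np.round(o+s*d,4))
```

```text
t 6.7 p [ 0.5532 -0.0898  0.2482] yawY 6.09 z [ 0.001 -0.    -1.   ] F [-0.4  1.2 -0.8] w 0.0294 q [ 0.44  0.53 -0.54  1.81  0.34  0.89 -0.15]
fixture 0.82 [318.  24.] [0.533 0.068 0.   ]
fixture 0.43 [320. 130.] [ 0.544 -0.014  0.   ]
nest 0.74 [319. 127.] [ 0.543 -0.011  0.03 ]
anvil 0.75 [324. 150.] [ 0.549 -0.029  0.015]
[ 0.0118 -0.0141  0.0477]
[0.0118 0.0154 0.0477]
[-0.0121  0.0154  0.0477]
[-0.0121 -0.0148  0.0477]
```

View pics/w4.png

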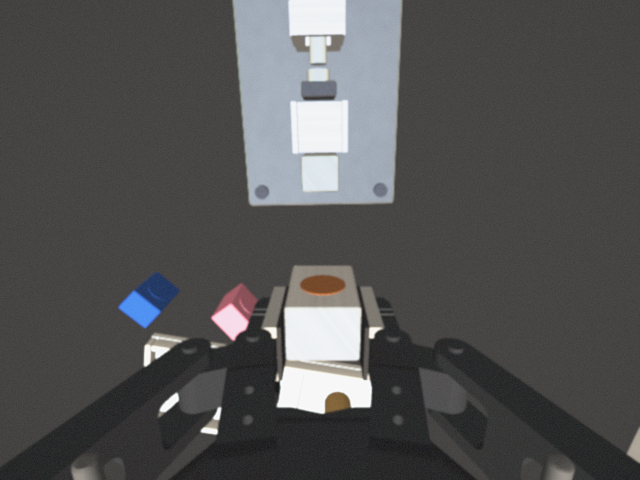

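The cell is gripped centred. The nest floor with its lips spans (292–348, 100–153), the anvil is at (320,173) and the jaw at (319,89).

Run:
```python
from h import *
x,M=pose();p,C=cam("wrist")
f=lambda q,z: onz(p,C,q,z)[:2]
a,b=f((249,205),.015),f((393,203),.015);c,d=f((236,20),.015),f((401,20),.015)
ang=lambda v:np.degrees(np.arctan2(v[1],v[0])).round(2)
print("base",a,b,np.linalg.norm(b-a),ang(b-a),"sides",ang(c-a)-90,ang(d-b)-90)
y=np.radians(6.2)
for y in np.radians([5.5,6.2,7]):
    n=(a+b)/2+(.145-.079)*np.array([-np.sin(y),np.cos(y)]);print("nest from plate",n)
print("lips",f((291,153),.037),f((347,153),.037),f((293,100),.037),f((348,100),.037))
k=(f((292,127),.037)+f((348,127),.037))/2;print(k)
print("anvil top corners z.075/.09",[(f((302,155),z)+f((338,155),z))/2 for z in(.075,.09)], [np.linalg.norm(f((302,156),z)-f((338,156),z)) for z in(.06,.075,.09)])
print("jaw front",(f((302,97),.05)+f((336,97),.05))/2)
units([.5435,-.0115,.2482])
im=cv2.resize(p["image"][60:210,230:410,::-1],None,fx=4,fy=4,interpolation=cv2.INTER_CUBIC);cv2.imwrite("pics/c4.png",im)
```

```text
t 7.0 p [ 0.5532 -0.0895  0.2478] yawY 6.03 z [ 0. -0. -1.] F [ 0.3  0.7 -0.6] w 0.0294 q [ 0.44  0.53 -0.54  1.81  0.34  0.89 -0.15]
base [ 0.48701809 -0.08365164] [ 0.61482775 -0.06834234] 0.1287232829855479 6.83 sides 6.359999999999999 7.060000000000002
nest from plate [ 0.5445971  -0.01030084]
nest from plate [ 0.54379496 -0.01038303]
nest from plate [ 0.54287954 -0.01048894]
lips [ 0.52262285 -0.03309056] [ 0.56680776 -0.02842339] [0.52107691 0.00610692] [0.5626214  0.01050053]
[ 0.54348202 -0.01114794]
anvil top corners z.075/.09 [array([ 0.54562584, -0.0297203 ]), array([ 0.54561132, -0.02873708])] [np.float64(0.026292933650567146), np.float64(0.024765516367869507), np.float64(0.023238099085171864)]
jaw front [0.5407252 0.0091763]
t 7.05 p [ 0.5532 -0.0895  0.2477] yawY 6.05 z [ 0. -0. -1.] F [ 0.2 -0.1 -1.4] w 0.0294 q [ 0.44  0.53 -0.54  1.81  0.34  0.89 -0.15]
units [ 1.048 -0.019 -0.006]
```

View pics/c4.png

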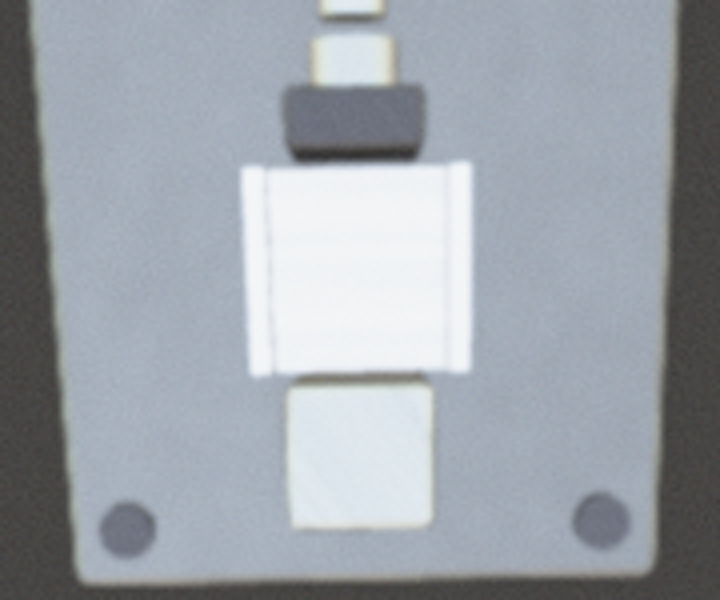

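Emit:
move_arm:
  deltas:
    - [0.5,-0.01,0,0,0,-0.14,0.2]
    - [0.4,-0.015,0,0,0,0,0.2]
    - [0.14,0,0.3,0,0,0,0.2]
    - [0,0,0.5,0,0,0,0.2]
    - [0,0,0.4,0,0,0,0.2]

```text
time: 7.55
eef_pos: [0.5425, -0.0118, 0.1564]
orientation: [2.087, 2.348, 0.0]
contact_force: [0.6, -0.3, 0.3]
grip_width: 0.029
```

Emit:
move_arm:
  deltas:
    - [0,0,0.1,0,0,0,0.2]
    - [0,0,0,0,0,0,0.2]

```text
time: 7.75
eef_pos: [0.5424, -0.0121, 0.1498]
orientation: [-2.087, -2.347, 0.001]
contact_force: [0.3, 0.3, 0.7]
grip_width: 0.0293
```

Run:
```python
from h import *
units([.5435,-.011,.1227]);p,C=cam("wrist")
q,D=cam("side");a=p["image"][200:460,180:470];b=cv2.resize(q["image"][220:310,270:390],None,fx=4,fy=4,interpolation=cv2.INTER_CUBIC)
a=cv2.resize(a,None,fx=1.1,fy=1.1);c=np.zeros((360,480+a.shape[1],3),np.uint8);c[:,:480]=b;c[:a.shape[0],480:]=a
cv2.imwrite("pics/c5.png",c[:,:,::-1])
```

```text
t 7.75 p [ 0.5424 -0.0121  0.1498] yawY 6.72 z [-0.002  0.    -1.   ] F [0.3 0.3 0.7] w 0.0293 q [ 0.26  0.65 -0.48  1.92  0.46  0.68 -0.38]
units [0.012 0.016 0.361]
```

View pics/c5.png

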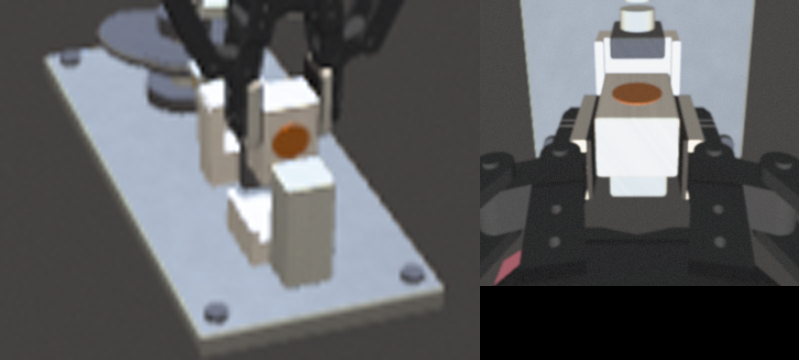

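The cell hangs centred between the lips (wrist crop: lips 596–681, cell 597–677). Lowering.

Emit:
move_arm:
  deltas:
    - [0.012,0.014,0.1,0,0,0,0.2]
    - [0,0,0.1,0,0,0,0.2]
    - [0,0,0.08,0,0,0,0.2]
    - [0,0,0.05,0,0,0,0.2]
    - [0,0,0,0,0,0,0.2]

```text
time: 8.35
eef_pos: [0.5433, -0.0112, 0.1248]
orientation: [-2.087, -2.347, 0.001]
contact_force: [-0.3, 0.7, -0.6]
grip_width: 0.029
```

Emit:
move_arm:
  deltas:
    - [0,0,0.03,0,0,0,0.2]
    - [0,0,0.02,0,0,0,0.2]
    - [0,0,0,0,0,0,0.2]

```text
time: 8.65
eef_pos: [0.5437, -0.0112, 0.1226]
orientation: [2.087, 2.347, -0.0]
contact_force: [-7.4, 0.1, 21.7]
grip_width: 0.0294
```

Emit:
move_arm:
  deltas:
    - [0,0,0,0,0,0,0.4]
    - [0,0,0,0,0,0,0.6]
    - [0,0,0,0,0,0,0.6]
    - [0,0,-0.2,0,0,0,0.6]
    - [0,0,-0.4,0,0,0,0.6]

```text
time: 9.15
eef_pos: [0.5428, -0.0111, 0.1665]
orientation: [-2.085, -2.346, 0.003]
contact_force: [-0.2, 0.0, -0.2]
grip_width: 0.051
```

Emit:
move_arm:
  deltas:
    - [0,0,-0.5,0,0,0,0.6]
    - [0,0,-0.4,0,0,0,0.6]
    - [-0.3,0,0,0,0,0,0.6]
    - [0,0,0,0,0,0,0.6]

```text
time: 9.55
eef_pos: [0.5466, -0.0361, 0.2359]
orientation: [2.089, 2.343, 0.0]
contact_force: [-1.1, -1.0, -0.9]
grip_width: 0.0511
```

Run:
```python
from h import *
pose();p,C=cam("wrist");save(p,"w5")
q,D=cam("side");s,E_=cam("scene")
print("cell top pred",proj(p,C,[.5437,-.0112,.075]))
rs=[]
for n,(i,c) in dict(w=(p,C),side=(q,D),scene=(s,E_)).items():
  for t in("knob","cam_axis"):
    for r in nets.tip_of(i,t)[:2]: print(n,t,round(r["score"],2),np.round(r["pixel"]),np.round(onz(i,c,r["pixel"],.08),4))
  r=nets.boxes_of(i,"knob")
  for r in r[:1]: print("box",np.round(r["pixel"]),np.round(onz(i,c,r["pixel"],.1075),4))
b=cv2.resize(q["image"][190:290,270:390],None,fx=3,fy=3,interpolation=cv2.INTER_CUBIC)
c=np.zeros((480,360+430,3),np.uint8);c[:300,:360]=b;c[:,360:]=p["image"][:,100:530];cv2.imwrite("pics/c6.png",c[:,:,::-1])
```

```text
t 9.55 p [ 0.5466 -0.0361  0.2359] yawY 6.56 z [ 0.002 -0.001 -1.   ] F [-1.1 -1.  -0.9] w 0.0511 q [ 0.36  0.53 -0.55  1.85  0.36  0.86 -0.26]
cell top pred [321.36793246 208.5624413 ]
side knob 0.69 [344. 218.] [0.5852 0.1266 0.08  ]
side cam_axis 0.66 [317. 221.] [0.5238 0.126  0.08  ]
side cam_axis 0.63 [251. 211.] [0.3854 0.2026 0.08  ]
box [346. 203.] [0.5945 0.1431 0.1075]
scene knob 0.63 [399. 230.] [0.5904 0.1311 0.08  ]
scene cam_axis 0.74 [376. 206.] [0.5195 0.1445 0.08  ]
scene cam_axis 0.63 [318. 283.] [ 0.5771 -0.0585  0.08  ]
box [401. 219.] [0.5876 0.1334 0.1075]
```

View pics/c6.png

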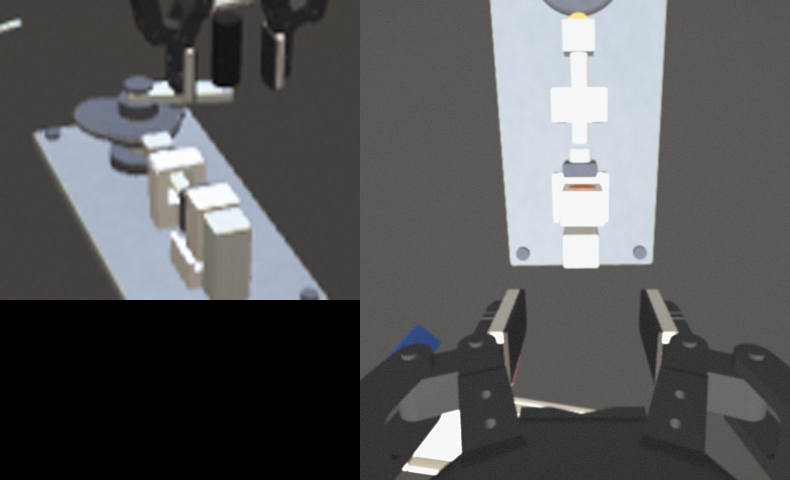

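The cell stands upright in the nest at about (582,205) in the crop. Now a closer look at the knob.

Emit:
move_arm:
  deltas:
    - [0.36,0.2,-0.1,0,0,0,0.6]
    - [0.5,0.3,-0.1,0,0,0,0.6]
    - [0.4,0.2,0,0,0,0,0.6]
    - [0.2,0.13,0,0,0,0,0.6]
    - [0,0,0,0,0,0,0.6]

```text
time: 10.65
eef_pos: [0.5956, 0.085, 0.2489]
orientation: [-2.083, -2.35, -0.001]
contact_force: [-1.2, 0.9, 0.0]
grip_width: 0.0514
```

Run:
```python
from h import *
pose();p,C=cam("wrist");save(p,"w6")
for t,z in dict(knob=.08,cam_axis=.08).items():
    for r in nets.tip_of(p,t)[:2]: print(t,round(r["score"],2),np.round(r["pixel"]),np.round(onz(p,C,r["pixel"],z),4))
print("axis pred",proj(p,C,[.5255,.142,.08]),"knob top pred",proj(p,C,[.589,.130,.135]))
```

```text
t 10.65 p [0.5956 0.085  0.2489] yawY 6.89 z [-0.     0.001 -1.   ] F [-1.2  0.9  0. ] w 0.0514 q [ 0.14  0.6  -0.55  1.7   0.37  0.95 -0.43]
knob 0.81 [314. 173.] [0.5848 0.1325 0.08  ]
cam_axis 0.96 [228. 149.] [0.525  0.1418 0.08  ]
axis pred [228.58676991 148.4422177 ] knob top pred [319.64969306 190.81790395]
```

View pics/w6.png

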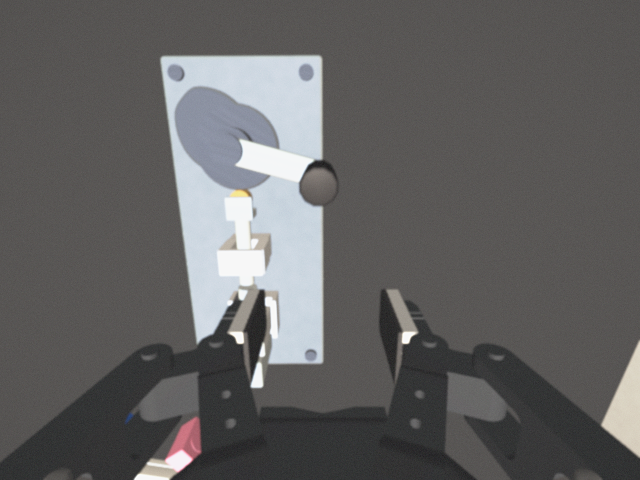

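Knob top is at (320,187), its axis arm along (240,150)→(310,170); the camshaft estimate agrees with the prediction to about 1 mm.

```bash
cat > k.py <<'E'
from h import *
AX=np.array([.5253,.142]);A0=-.383
def kp(phi): return AX+.065*np.array([np.cos(phi+A0),np.sin(phi+A0)])
def st():
    x,M=pose();F=np.array(ctrl.get_obs()["contact_force"])[:2];v=x[:2]-AX;a=np.arctan2(v[1],v[0]);u=v/np.linalg.norm(v)
    print("phi",round((a-A0)%(2*np.pi),3),"r",round(np.linalg.norm(v),4),"Ft",round(F@[-u[1],u[0]],2),"Fr",round(F@u,2))
    return x,M
def path(x,M,phis,z=.166):
    for f in phis:
        t=np.append(kp(f),z);print(round(f,3),np.round(M.T@(t-x)/.075,3)[:3]);x=t
E
python3 - <<'E'
from k import *
p,C=cam("wrist");k=onz(p,C,(320,187),.135);print(k)
v=k[:2]-AX;print(np.linalg.norm(v),np.arctan2(v[1],v[0])-A0)
x,M=pose();print(np.round(M.T@(np.array([k[0],k[1],.166])-x)/.075,3))
E
```

```text
[0.58848874 0.12807629 0.135     ]
0.06470461159257034 0.16611481000643913
t 10.85 p [0.595  0.0809 0.2489] yawY 6.63 z [-0.    -0.001 -1.   ] F [-0.2 -0.1 -0.7] w 0.0511 q [ 0.14  0.59 -0.55  1.7   0.37  0.95 -0.43]
[ 0.635 -0.014  1.105]
```

Emit:
move_arm:
  deltas:
    - [0.4,0,0,0,0,0,0.6]
    - [0.288,0,0.1,0,0,0,0.6]
    - [0,0,0.4,0,0,0,0.6]
    - [0,0,0.4,0,0,0,0.6]
    - [0,0,0.2,0,0,0,0.6]
  grip_force: 20

```text
time: 11.35
eef_pos: [0.5884, 0.1322, 0.1646]
orientation: [-2.088, -2.346, 0.004]
contact_force: [-1.0, -0.9, 0.9]
grip_width: 0.0512
```

Emit:
move_arm:
  deltas:
    - [0,0,0,0,0,0,0.5]
    - [0,0,0,0,0,0,0.3]
    - [0,0,0,0,0,0,0.15]
    - [0,0,0,0,0,0,0.15]
    - [0,0,0,0,0,0,0.15]

```text
time: 11.85
eef_pos: [0.5886, 0.1338, 0.168]
orientation: [-2.087, -2.347, 0.001]
contact_force: [-8.6, 0.0, 3.5]
grip_width: 0.0213
```

Run:
```python
from k import *
x,M=st();path(x,M,np.arange(.3,1.6,.1))
```

```text
t 11.85 p [0.5886 0.1338 0.168 ] yawY 6.72 z [-0.001 -0.    -1.   ] F [-8.6  0.   3.5] w 0.0213 q [ 0.02  0.7  -0.5   1.75  0.44  0.81 -0.58]
phi 0.255 r 0.0639 Ft -1.06 Fr -8.55
0.3 [0.035 0.024 0.026]
0.4 [ 0.086  0.013 -0.   ]
0.5 [ 0.087  0.004 -0.   ]
0.6 [ 0.087 -0.004 -0.   ]
0.7 [ 0.086 -0.013  0.   ]
0.8 [ 0.084 -0.021  0.   ]
0.9 [ 0.081 -0.03   0.   ]
1.0 [ 0.078 -0.038  0.   ]
1.1 [ 0.074 -0.045  0.   ]
1.2 [ 0.069 -0.052  0.   ]
1.3 [ 0.063 -0.059  0.   ]
1.4 [ 0.057 -0.065  0.   ]
1.5 [ 0.05 -0.07  0.  ]
```

Emit:
move_arm:
  deltas:
    - [0.035,-0.012,0,0,0,0,0.15]
    - [0.086,0.013,0,0,0,0,0.15]
    - [0.087,0.004,0,0,0,0,0.15]

```text
time: 12.15
eef_pos: [0.588, 0.1496, 0.1679]
orientation: [2.088, 2.347, 0.001]
contact_force: [-6.1, -3.0, 10.9]
grip_width: 0.0208
```

Run:
```python
from k import *
x,M=st()
```

```text
t 12.15 p [0.588  0.1496 0.1679] yawY 6.68 z [ 0.001  0.    -1.   ] F [-6.1 -3.  10.9] w 0.0208 q [-0.01  0.71 -0.5   1.74  0.45  0.81 -0.6 ]
phi 0.504 r 0.0632 Ft -2.21 Fr -6.43
```

Emit:
move_arm:
  deltas:
    - [0.087,-0.016,-0.02,0,0,0,0.15]
    - [0.086,-0.013,0,0,0,0,0.15]
    - [0.084,-0.021,0,0,0,0,0.15]

```text
time: 12.45
eef_pos: [0.5819, 0.1684, 0.1683]
orientation: [2.087, 2.347, 0.001]
contact_force: [0.0, -0.9, -6.7]
grip_width: 0.0213
```

Run:
```python
from k import *
x,M=st()
```

```text
t 12.45 p [0.5819 0.1684 0.1683] yawY 6.71 z [ 0.  0. -1.] F [ 0.  -0.9 -6.7] w 0.0213 q [-0.04  0.7  -0.5   1.74  0.44  0.81 -0.64]
phi 0.82 r 0.0625 Ft -0.78 Fr -0.35
```

Emit:
move_arm:
  deltas:
    - [0.081,-0.03,0.01,0,0,0,0.15]
    - [0.078,-0.038,0,0,0,0,0.15]
    - [0.074,-0.045,0,0,0,0,0.15]

```text
time: 12.75
eef_pos: [0.5711, 0.1846, 0.1681]
orientation: [2.087, 2.347, -0.001]
contact_force: [-4.2, -5.5, 8.1]
grip_width: 0.0212
```

```bash
sed -i 's/AX=np.array.*;A0/AX=np.array([.5235,.141]);A0/' k.py
python3 - <<'E'
from k import *
x,M=st()
E
```

```text
t 12.75 p [0.5711 0.1846 0.1681] yawY 6.71 z [ 0.    -0.001 -1.   ] F [-4.2 -5.5  8.1] w 0.0212 q [-0.07  0.7  -0.5   1.76  0.44  0.81 -0.67]
phi 1.125 r 0.0645 Ft -1.26 Fr -6.83
```

Run:
```python
from k import *
x,M=st();path(x,M,np.arange(1.2,3.2,.1),z=x[2])
```

```text
t 12.75 p [0.5711 0.1846 0.1681] yawY 6.71 z [ 0.    -0.001 -1.   ] F [-4.2 -5.5  8.1] w 0.0212 q [-0.07  0.7  -0.5   1.76  0.44  0.81 -0.67]
phi 1.125 r 0.0645 Ft -1.26 Fr -6.83
1.2 [ 0.055 -0.035 -0.   ]
1.3 [ 0.063 -0.059 -0.   ]
1.4 [ 0.057 -0.065 -0.   ]
1.5 [ 0.05 -0.07 -0.  ]
1.6 [ 0.043 -0.075 -0.   ]
1.7 [ 0.035 -0.079 -0.   ]
1.8 [ 0.027 -0.082 -0.   ]
1.9 [ 0.019 -0.085 -0.   ]
2.0 [ 0.01  -0.086 -0.   ]
2.1 [ 0.002 -0.087 -0.   ]
2.2 [-0.007 -0.086 -0.   ]
2.3 [-0.015 -0.085  0.   ]
2.4 [-0.024 -0.083  0.   ]
2.5 [-0.032 -0.08   0.   ]
2.6 [-0.04  -0.077  0.   ]
2.7 [-0.047 -0.073  0.   ]
2.8 [-0.054 -0.067  0.   ]
2.9 [-0.061 -0.062  0.   ]
3.0 [-0.067 -0.055  0.   ]
3.1 [-0.072 -0.048  0.   ]
```

Emit:
move_arm:
  deltas:
    - [0.045,-0.05,0,0,0,0,0.15]
    - [0.06,-0.06,0,0,0,0,0.15]
    - [0,0,0,0,0,0,0.15]

```text
time: 13.05
eef_pos: [0.5619, 0.1923, 0.1681]
orientation: [2.086, 2.349, 0.002]
contact_force: [0.8, 1.0, 6.9]
grip_width: 0.0216
```

```bash
python3 -c "
from k import *
st()"
```

```text
t 13.05 p [0.5619 0.1923 0.1681] yawY 6.77 z [ 0.001  0.001 -1.   ] F [0.8 1.  6.9] w 0.0216 q [-0.08  0.69 -0.5   1.77  0.44  0.79 -0.69]
phi 1.311 r 0.0641 Ft -0.07 Fr 1.33
```

Emit:
move_arm:
  deltas:
    - [0.057,-0.065,0,0,0,0,0.15]
    - [0.05,-0.07,0,0,0,0,0.15]

```text
time: 13.25
eef_pos: [0.5517, 0.1984, 0.1681]
orientation: [2.087, 2.347, 0.003]
contact_force: [3.6, -1.4, 6.4]
grip_width: 0.0217
```

```bash
python3 -c "
from k import *
st()"
```

```text
t 13.25 p [0.5517 0.1984 0.1681] yawY 6.7 z [ 0.002  0.001 -1.   ] F [ 3.6 -1.4  6.4] w 0.0217 q [-0.1   0.68 -0.5   1.79  0.45  0.78 -0.71]
phi 1.497 r 0.0639 Ft -3.83 Fr 0.29
```

Emit:
move_arm:
  deltas:
    - [0.043,-0.075,0,0,0,0,0.15]
    - [0,0,0,0,0,0,0.15]

```text
time: 13.45
eef_pos: [0.545, 0.2012, 0.1681]
orientation: [2.087, 2.348, 0.002]
contact_force: [1.5, -0.0, 7.0]
grip_width: 0.0213
```

```bash
python3 -c "
from k import *
st()"
```

```text
t 13.45 p [0.545  0.2012 0.1681] yawY 6.75 z [ 0.001  0.001 -1.   ] F [ 1.5 -0.   7. ] w 0.0213 q [-0.1   0.67 -0.51  1.81  0.45  0.78 -0.72]
phi 1.611 r 0.0639 Ft -1.43 Fr 0.48
```

Emit:
move_arm:
  deltas:
    - [0.035,-0.079,0,0,0,0,0.15]
    - [0.027,-0.082,0,0,0,0,0.15]

```text
time: 13.65
eef_pos: [0.5332, 0.2042, 0.1681]
orientation: [2.087, 2.347, 0.003]
contact_force: [4.0, -1.8, 5.2]
grip_width: 0.0212
```

```bash
python3 -c "
from k import *
st()"
```

```text
t 13.65 p [0.5332 0.2042 0.1681] yawY 6.7 z [ 0.002  0.001 -1.   ] F [ 4.  -1.8  5.2] w 0.0212 q [-0.11  0.66 -0.51  1.84  0.45  0.76 -0.74]
phi 1.801 r 0.0639 Ft -4.23 Fr -1.18
```

Emit:
move_arm:
  deltas:
    - [0.019,-0.085,0,0,0,0,0.15]
    - [0.01,-0.086,0,0,0,0,0.15]

```text
time: 13.85
eef_pos: [0.5202, 0.2048, 0.1681]
orientation: [2.087, 2.347, 0.003]
contact_force: [4.9, -0.7, 5.4]
grip_width: 0.0213
```

```bash
python3 -c "
from k import *
st()"
```

```text
t 13.85 p [0.5202 0.2048 0.1681] yawY 6.71 z [ 0.002  0.001 -1.   ] F [ 4.9 -0.7  5.4] w 0.0213 q [-0.12  0.64 -0.51  1.87  0.45  0.74 -0.76]
phi 2.006 r 0.0639 Ft -4.87 Fr -0.93
```

Emit:
move_arm:
  deltas:
    - [0.002,-0.087,0,0,0,0,0.15]
    - [-0.007,-0.086,0,0,0,0,0.15]

```text
time: 14.05
eef_pos: [0.5076, 0.203, 0.1681]
orientation: [2.087, 2.347, 0.004]
contact_force: [9.1, 0.1, 0.5]
grip_width: 0.0215
```

```bash
python3 -c "
from k import *
st()"
```

```text
t 14.05 p [0.5076 0.203  0.1681] yawY 6.71 z [ 0.003  0.001 -1.   ] F [9.1 0.1 0.5] w 0.0215 q [-0.12  0.63 -0.51  1.9   0.45  0.72 -0.77]
phi 2.204 r 0.064 Ft -8.81 Fr -2.17
```

Emit:
move_arm:
  deltas:
    - [-0.015,-0.085,0,0,0,0,0.15]

```text
time: 14.15
eef_pos: [0.5016, 0.2013, 0.1681]
orientation: [2.087, 2.347, 0.005]
contact_force: [10.6, 1.3, 0.6]
grip_width: 0.0214
```

```bash
python3 -c "
from k import *
st()"
```

```text
t 14.15 p [0.5016 0.2013 0.1681] yawY 6.71 z [ 0.003  0.002 -1.   ] F [10.6  1.3  0.6] w 0.0214 q [-0.12  0.62 -0.51  1.92  0.45  0.71 -0.78]
phi 2.302 r 0.0641 Ft -10.39 Fr -2.4
```

Emit:
move_arm:
  deltas:
    - [-0.024,-0.083,0,0,0,0,0.15]

```text
time: 14.25
eef_pos: [0.4956, 0.1988, 0.1681]
orientation: [2.087, 2.347, 0.005]
contact_force: [7.1, 1.6, 2.0]
grip_width: 0.0217
```

```bash
python3 -c "
from k import *
st()"
```

```text
t 14.25 p [0.4956 0.1988 0.1681] yawY 6.71 z [ 0.003  0.002 -1.   ] F [7.1 1.6 2. ] w 0.0217 q [-0.12  0.61 -0.51  1.93  0.45  0.7  -0.78]
phi 2.403 r 0.0641 Ft -7.11 Fr -1.6
```

Emit:
move_arm:
  deltas:
    - [-0.032,-0.08,0,0,0,0,0.15]

```text
time: 14.35
eef_pos: [0.4897, 0.1956, 0.168]
orientation: [2.087, 2.347, 0.005]
contact_force: [6.5, 0.8, 3.5]
grip_width: 0.0214
```

```bash
python3 -c "
from k import *
st()"
```

```text
t 14.35 p [0.4897 0.1956 0.168 ] yawY 6.71 z [ 0.003  0.002 -1.   ] F [6.5 0.8 3.5] w 0.0214 q [-0.12  0.61 -0.51  1.95  0.45  0.7  -0.78]
phi 2.507 r 0.0642 Ft -5.95 Fr -2.74
```

Emit:
move_arm:
  deltas:
    - [-0.03,-0.055,0,0,0,0,0.15]

```text
time: 14.45
eef_pos: [0.4855, 0.1929, 0.168]
orientation: [2.087, 2.348, 0.003]
contact_force: [4.4, 2.0, 5.5]
grip_width: 0.0214
```

```bash
python3 -c "
from k import *
st()"
```

```text
t 14.45 p [0.4855 0.1929 0.168 ] yawY 6.73 z [ 0.002  0.001 -1.   ] F [4.4 2.  5.5] w 0.0214 q [-0.11  0.6  -0.51  1.96  0.45  0.69 -0.79]
phi 2.586 r 0.0643 Ft -4.74 Fr -0.94
```

Emit:
move_arm:
  deltas:
    - [0,0,0,0,0,0,0.15]
    - [0,0,0,0,0,0,0.15]

```text
time: 14.65
eef_pos: [0.4851, 0.1925, 0.1679]
orientation: [2.087, 2.348, 0.001]
contact_force: [-0.7, -0.9, 11.1]
grip_width: 0.0212
```

```bash
python3 -c "
from k import *
st()"
```

```text
t 14.65 p [0.4851 0.1925 0.1679] yawY 6.72 z [ 0.001  0.    -1.   ] F [-0.7 -0.9 11.1] w 0.0212 q [-0.11  0.6  -0.51  1.96  0.45  0.69 -0.79]
phi 2.594 r 0.0642 Ft 1.1 Fr -0.27
```

Emit:
move_arm:
  deltas:
    - [0,0,0,0,0,0,0.15]
    - [0,0,0,0,0,0,0.15]

```text
time: 14.85
eef_pos: [0.4852, 0.1926, 0.1679]
orientation: [2.087, 2.348, 0.001]
contact_force: [-1.3, -1.4, 11.7]
grip_width: 0.0214
```

```bash
python3 -c "
from k import *
st()"
```

```text
t 14.85 p [0.4852 0.1926 0.1679] yawY 6.72 z [ 0.001  0.    -1.   ] F [-1.3 -1.4 11.7] w 0.0214 q [-0.11  0.6  -0.51  1.96  0.45  0.69 -0.79]
phi 2.593 r 0.0643 Ft 1.83 Fr -0.35
```

Emit:
move_arm:
  deltas:
    - [0.01,0.019,0,0,0,0,0.15]
    - [0.01,0.019,0,0,0,0,0.15]

```text
time: 15.05
eef_pos: [0.4877, 0.1943, 0.1679]
orientation: [2.087, 2.348, 0.0]
contact_force: [-2.4, -2.0, 13.5]
grip_width: 0.0212
```

```bash
python3 -c "
from k import *
st()"
```

```text
t 15.05 p [0.4877 0.1943 0.1679] yawY 6.72 z [ 0. -0. -1.] F [-2.4 -2.  13.5] w 0.0212 q [-0.12  0.6  -0.51  1.95  0.45  0.7  -0.78]
phi 2.545 r 0.0642 Ft 3.1 Fr -0.28
```

Emit:
move_arm:
  deltas:
    - [0,0,0,0,0,0,0.15]
    - [0,0,0,0,0,0,0.15]
    - [0,0,0,0,0,0,0.15]

```text
time: 15.35
eef_pos: [0.4879, 0.1945, 0.168]
orientation: [2.087, 2.348, 0.001]
contact_force: [0.2, -0.2, 10.9]
grip_width: 0.021
```

```bash
python3 -c "
from k import *
st()"
```

```text
t 15.35 p [0.4879 0.1945 0.168 ] yawY 6.72 z [ 0.001  0.    -1.   ] F [ 0.2 -0.2 10.9] w 0.021 q [-0.12  0.6  -0.51  1.95  0.45  0.7  -0.78]
phi 2.542 r 0.0643 Ft -0.08 Fr -0.33
```

Emit:
move_arm:
  deltas:
    - [0.01,0.02,0,0,0,0,0.15]
    - [0.009,0.02,0,0,0,0,0.15]
    - [0,0,0,0,0,0,0.15]
    - [0,0,0,0,0,0,0.15]
    - [0,0,0,0,0,0,0.15]

```text
time: 15.85
eef_pos: [0.4907, 0.1962, 0.1679]
orientation: [2.087, 2.348, 0.001]
contact_force: [0.5, -0.6, 10.9]
grip_width: 0.0213
```

```bash
python3 -c "
from k import *
st()"
```

```text
t 15.85 p [0.4907 0.1962 0.1679] yawY 6.72 z [ 0.001  0.    -1.   ] F [ 0.5 -0.6 10.9] w 0.0213 q [-0.12  0.61 -0.51  1.95  0.45  0.7  -0.78]
phi 2.489 r 0.0642 Ft -0.13 Fr -0.75
```

Emit:
move_arm:
  deltas:
    - [0.008,0.02,0,0,0,0,0.15]
    - [0.007,0.02,0,0,0,0,0.15]
    - [0,0,0,0,0,0,0.15]
    - [0,0,0,0,0,0,0.15]
    - [0,0,0,0,0,0,0.15]

```text
time: 16.35
eef_pos: [0.4938, 0.1978, 0.168]
orientation: [2.087, 2.348, 0.002]
contact_force: [1.2, 0.5, 8.1]
grip_width: 0.0213
```

```bash
python3 -c "
from k import *
st()"
```

```text
t 16.35 p [0.4938 0.1978 0.168 ] yawY 6.72 z [ 0.001  0.001 -1.   ] F [1.2 0.5 8.1] w 0.0213 q [-0.12  0.61 -0.51  1.94  0.45  0.7  -0.78]
phi 2.436 r 0.0641 Ft -1.26 Fr -0.1
```

Emit:
move_arm:
  deltas:
    - [0.006,0.02,0,0,0,0,0.15]
    - [0.006,0.02,0,0,0,0,0.15]
    - [0,0,0,0,0,0,0.15]
    - [0,0,0,0,0,0,0.15]
    - [0,0,0,0,0,0,0.15]

```text
time: 16.85
eef_pos: [0.4966, 0.1992, 0.168]
orientation: [2.087, 2.348, 0.002]
contact_force: [0.6, 1.0, 8.9]
grip_width: 0.0214
```

```bash
python3 -c "
from k import *
st()"
```

```text
t 16.85 p [0.4966 0.1992 0.168 ] yawY 6.72 z [ 0.001  0.001 -1.   ] F [0.6 1.  8.9] w 0.0214 q [-0.12  0.62 -0.51  1.93  0.45  0.71 -0.78]
phi 2.387 r 0.0641 Ft -1.01 Fr 0.67
```

Emit:
move_arm:
  deltas:
    - [0.005,0.021,0,0,0,0,0.15]
    - [0.005,0.021,0,0,0,0,0.15]
    - [0,0,0,0,0,0,0.15]
    - [0,0,0,0,0,0,0.15]
    - [0,0,0,0,0,0,0.15]

```text
time: 17.35
eef_pos: [0.5, 0.2006, 0.1681]
orientation: [2.087, 2.348, 0.004]
contact_force: [4.2, 2.3, 6.1]
grip_width: 0.0215
```

```bash
python3 -c "
from k import *
st()"
```

```text
t 17.35 p [0.5    0.2006 0.1681] yawY 6.73 z [ 0.002  0.002 -1.   ] F [4.2 2.3 6.1] w 0.0215 q [-0.12  0.62 -0.51  1.92  0.45  0.71 -0.78]
phi 2.33 r 0.064 Ft -4.77 Fr 0.59
```

Emit:
move_arm:
  deltas:
    - [0.004,0.021,0,0,0,0,0.15]
    - [0.004,0.021,0,0,0,0,0.15]
    - [0,0,0,0,0,0,0.15]
    - [0,0,0,0,0,0,0.15]
    - [0,0,0,0,0,0,0.15]

```text
time: 17.85
eef_pos: [0.5031, 0.2016, 0.1681]
orientation: [2.087, 2.348, 0.004]
contact_force: [4.2, 4.8, 5.1]
grip_width: 0.0217
```

```bash
python3 -c "
from k import *
st()"
```

```text
t 17.85 p [0.5031 0.2016 0.1681] yawY 6.73 z [ 0.002  0.002 -1.   ] F [4.2 4.8 5.1] w 0.0217 q [-0.12  0.62 -0.51  1.91  0.45  0.72 -0.78]
phi 2.279 r 0.0639 Ft -5.47 Fr 3.18
```

Dwell edge found at about 2.36; going forward to 2.49, mid-dwell.

Emit:
move_arm:
  deltas:
    - [-0.008,-0.042,0,0,0,0,0.15]
    - [-0.01,-0.042,0,0,0,0,0.15]
    - [-0.012,-0.04,0,0,0,0,0.15]
    - [-0.015,-0.04,0,0,0,0,0.15]
    - [0,0,0,0,0,0,0.15]

```text
time: 18.35
eef_pos: [0.4908, 0.1963, 0.168]
orientation: [2.087, 2.347, 0.002]
contact_force: [0.7, 0.2, 8.4]
grip_width: 0.0215
```

Emit:
move_arm:
  deltas:
    - [0,0,0,0,0,0,0.15]
    - [0,0,0,0,0,0,0.15]
    - [0,0,0,0,0,0,0.15]

```text
time: 18.65
eef_pos: [0.4909, 0.1963, 0.168]
orientation: [2.087, 2.347, 0.002]
contact_force: [1.3, 1.1, 9.8]
grip_width: 0.0215
```

```bash
python3 -c "
from k import *
st()"
```

```text
t 18.65 p [0.4909 0.1963 0.168 ] yawY 6.71 z [ 0.001  0.001 -1.   ] F [1.3 1.1 9.8] w 0.0215 q [-0.12  0.61 -0.51  1.95  0.45  0.7  -0.78]
phi 2.487 r 0.0642 Ft -1.66 Fr 0.28
```

Emit:
move_arm:
  deltas:
    - [0,0,0,0,0,0,0.3]
    - [0,0,0,0,0,0,0.5]
    - [0,0,0,0,0,0,0.6]
    - [0,0,-0.2,0,0,0,0.6]
    - [0,0,-0.4,0,0,0,0.6]

```text
time: 19.15
eef_pos: [0.4898, 0.1957, 0.2123]
orientation: [-2.086, -2.347, 0.004]
contact_force: [-0.1, 0.3, 0.6]
grip_width: 0.0513
```

Emit:
move_arm:
  deltas:
    - [0,0,-0.5,0,0,0,0.6]
    - [-0.5,0,-0.3,0,0,0,0.6]
    - [-0.6,0.2,0,0,0,0,0.6]
    - [-0.4,0.2,0,0,0,0,0.6]
    - [0,0,0,0,0,0,0.6]

```text
time: 19.65
eef_pos: [0.5354, 0.0832, 0.2733]
orientation: [2.093, 2.34, -0.0]
contact_force: [-0.6, 0.9, -0.3]
grip_width: 0.0507
```

Emit:
move_arm:
  deltas:
    - [0,0,0,0,0,0,0.6]
    - [0,0,0,0,0,0,0.6]

```text
time: 19.85
eef_pos: [0.5332, 0.0886, 0.273]
orientation: [-2.086, -2.349, -0.001]
contact_force: [0.6, -0.0, 0.1]
grip_width: 0.0515
```

Run:
```python
from k import *
pose();p,C=cam("wrist");q,D=cam("side");pk=np.append(AX+.0642*np.array([np.cos(2.487+A0),np.sin(2.487+A0)]),.135)
print("knob top pred",proj(p,C,pk))
b=cv2.resize(q["image"][190:290,270:390],None,fx=3,fy=3,interpolation=cv2.INTER_CUBIC)
c=np.zeros((480,360+430,3),np.uint8);c[:300,:360]=b;c[:,360:]=p["image"][:,100:530];cv2.imwrite("pics/c7.png",c[:,:,::-1])
```

```text
t 19.85 p [0.5332 0.0886 0.273 ] yawY 6.78 z [ 0.     0.001 -1.   ] F [ 0.6 -0.   0.1] w 0.0515 q [ 0.15  0.48 -0.57  1.83  0.32  0.92 -0.45]
knob top pred [268.11197684  62.42388323]
```

View pics/c7.png

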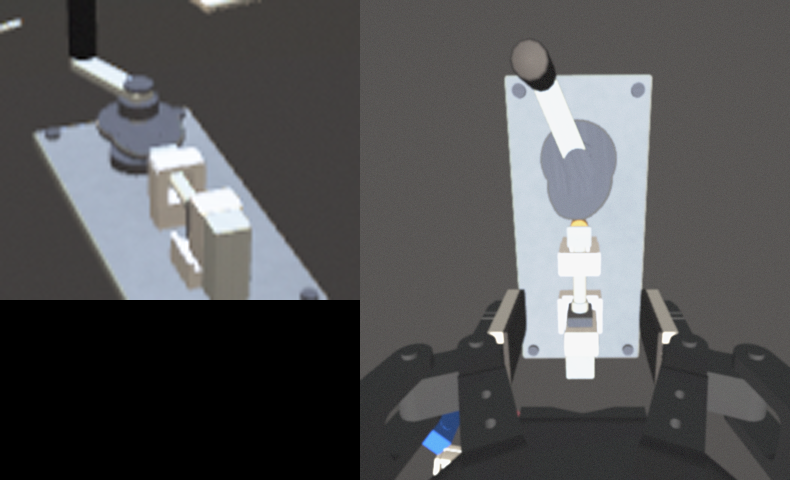

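The crank stayed put: knob top at full-frame (270,58), predicted (268,62). The roller sits on the cam's high lobe, and jaw, cell and anvil are in contact.

```bash
python3 -c "
from h import *
print(ctrl.hand_in())"
```

```text
the job is handed in; nothing more can be done
None
```

The cell stands upright in the nest, clamped against the anvil. I handed the job in at about 20 s, with the gripper open and clear of everything.

- **Placing:** I gripped the cell across its 30 mm width and lowered it until it touched at tool height 0.1226 m. The floor was expected at 0.1227 m, so it is fully down. Contact force was about 22 N.
- **Cranking:** I turned the crank with a 20 N grip and felt for the dwell. It begins at about 2.36 rad by my crank-angle estimate: at rest, the knob load was about 5 N at 2.33 rad and at most about 1 N at 2.39 rad. I went a little past, backed onto the rise to find that edge, and left the crank at about 2.49 rad, the middle of the 0.28 rad dwell.
- **Last checks:** After release, the knob was within about 5 pixels of where it was predicted, so the crank stayed. The roller is on the cam's high part, and jaw, cell and anvil are in contact. I did not measure the clamping force directly.
- **Disagreements:**
  - The camshaft axis felt about 2 mm off the camera estimate. I corrected the path for it, but it carried up to about 9 N of sideways load at first.
  - The end of the dwell was inferred from its stated width, not felt.
  - I did not measure the bystanders and look-alikes again at the end. No move touched them that I could see.

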